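Unhitch the sampler's hold-down arm and hold it up

ROBOT

A 7-joint arm with a two-finger parallel gripper is mounted at the origin on the work surface. World frame = base frame: x ahead of the robot, y to its left, z up, the work surface at z = 0. Lengths are in m, angles in rad, forces in N, time in s.
With the tool pointing down it reaches from about 0.425 to 0.875 m from the base axis. Payload 4.7 kg.
Tool frame: the origin (TCP) lies at the very end of the fingers, on their centre line; the grasp point (between the pads) lies 19 mm behind it; x points along the fingers, y is the direction in which the jaws open and shut, and the axes are right-handed (so a half turn about x gives the same grasp; the last joint's range is limited). The gripper opens to 87 mm and grips with 3 to 60 N. Pads are 19 mm wide; open, the fingers measure 117 mm over their backs; the gripper's body (75 mm by 190 mm) begins 51 mm behind the grasp point.
Start: joints at [-1.127, 0.321, -0.07, 1.45, 0.023, 1.371, -0.057], TCP at [0.271, 0.591, 0.223] pointing down, gripper open.
Joint ranges: [-2.86, 2.86], [-0.3, 2.09], [-1.38, 1.24], [0.06, 2.45], [-1.56, 4.7], [0.09, 2.05], [-2.69, 2.69]. Speed limits (rad/s): [2.57, 2.57, 3.14, 3.14, 3.14, 3.14, 3.14].

INTERFACE

Orientations are given as a unit quaternion [w, x, y, z].
In Python, from bench import arm gives the robot as it stands.
- The arm moves only by the tool carry_out, never from a script. Its argument "targets" is a list of rows, each an object with "gripper": the closure, from -1 (fully open) to 1 (shut), so that 0 is half open; "travel": the shift along the tool's x, y, z in mm, a list of three; "roll": the turn about the tool's x in rad. In form: [{"gripper": gripper, "travel": [x, y, z], "roll": roll}, ...]. A call has 1 to 12 rows; each row is the pose to reach, as a shift and turn from the pose commanded when the call began, along the tool's axes at that moment; what a row does not reach only later rows make up. A row lasts 1/8 s, in which the tool goes at most 62.5 mm and 10.7 degrees, less where a joint would pass 70% of its speed; a pose out of reach is approached as far as the arm can. A call with a gripper value outside its range is refused whole. The fingers move at their own pace and stop on an object; "grip_force" is the grip in N (left out, the last holds). Time passes only in rows, so rows that repeat a pose let the fingers close. It gives the time, the measured TCP pose, the force and the opening at its end, in the units of the state.
- arm.read_state(): the state, without advancing time (a new reading comes with each control period).
- arm.camera(name): name is "scene" or "side" or "wrist"; returns the picture (420x560x3 uint8, blue, green, red); there is no depth.
- arm.camera_model(name): a dict with "intrinsics" (3x3 intrinsics, pixels), "k1" (the pictures are not rectified: a ray, as slopes to the right and down, at radius r is drawn at 1 + k1 r^2 times it, then the intrinsics apply), "xyz" and "orientation" of the camera in the world. Camera axes: x right, y down, z forward; pixel columns grow to the right and rows downward; lengths in m; the calibration is good to about 2 mm. A picture is of the moment at which its call begins: read the wrist's pose just before it. camera_model takes no time and is no camera call; for the wrist camera it gives the pose at the moment of the call.
- arm.close_job(): hands the job in, once; it reports no verdict.
The state is a dict: "time": time; "joint_positions": joint angles; "joint_velocities": joint speeds; "tau": joint torques, N m; "tcp_pos": TCP position; "ee_rot": TCP orientation; "ft_force": force on the tool from outside, world axes, zero at the start; "torque": the same for the moment, N m; "finger_gap": opening from 0.0 (shut) to 1.0 (fully open).
Only numpy, scipy, OpenCV 4.12 (cv2) and the standard library are available. Lean on these libraries where they do the work, as an engineer would, in place of code of your own. Each camera call takes 0.05 s, during which the arm holds its last target. There are 200 camera calls.

TASK

Free the sampler's hold-down arm so that a colleague can change the tube tray: pull the red spring latch sideways until it is fully open while the coupler still sits on its ball, then lift the coupler off the ball. Raise the arm until the yellow dot on the coupler is level with the yellow collar on the gauge rod, and finish while still holding it there in the gripper, because it drops if let go. Do not shift the collar, and leave the bottle, the tip box and the beaker alone.

Things in the scene. Friction and masses are not known exactly. Their poses are not given: they have to be found in the camera images.
- sampler: Fixed bench sampler: grey base plate, ball post, tube tray 75 mm high, white tower with teal top 195 mm high. Origin on the table under the ball, z up. Its y axis runs from the ball along the hold-down arm to the arm's hinge (axis along x, at y +240, z 95 mm); tray centred at y +128, tower y +268 to +382 mm. The latch is pulled to its -x (roughly towards the robot).
- ball_center (a point): Centre of the steel ball (35 mm across), 78 mm above the table on the sampler's origin; axes as the sampler's. Fixed.
- tongue: Hold-down arm: aluminium bar with a teal coupler (52 x 62 x 30 mm) at its free end, about 0.4 kg. Origin on its hinge axis, 240 mm from the coupler's centre, 95 mm above the table. At rest level, axes as the sampler's; the coupler rises on a 240 mm arc, leaning towards the hinge, up to 0.9 rad. Falls back by its weight; locked to the ball (1 mm play) while the latch is closed.
- coupler_mark (a point): Centre of the coupler, 240 mm from the hinge, at the same height as the yellow dot (16 mm) on the coupler's +x side. 95 mm above the table when seated on the ball (17 mm above the ball's centre).
- latch (a joint): Travel of the spring latch, m: 0 closed (pawl under the ball's lip), 0.020 at its stop. It slides along the sampler's -x and rides on the coupler. The spring takes 6 N to start, 13 N at the stop; the ball is released beyond about 0.013, fully open means beyond 0.015. Let go, it springs shut.
- latch_grip (a point): Grip point on the latch's red upright knob, 151 mm above the table when seated. Knob: 18 mm along the pull (sampler's x), 24 mm along the arm (y), its top 22 mm above this point, a steel plate 30 mm below it. Nothing else within 90 mm at that height. Pinched across the 18 mm it can be pulled, and then lifts the whole arm, pivoting between the fingers.
- collar_center (a point): Centre of the yellow collar (32 mm across, 14 mm high) that marks the height to reach, 165 to 215 mm above the table, on a thin steel gauge rod (10 mm, 250 mm high) at the sampler's x +130, y -75 mm. Held on the rod by friction; axes as the sampler's.
- bottle_center (a point): Centre (half-way up) of a closed clear bottle with a teal cap, 50 mm across, 105 mm high. Bystander.
- tipbox_center (a point): Centre of a blue pipette-tip box 65 x 55 x 50 mm. Bystander.
- beaker_center (a point): Centre of an open glass beaker 54 mm across, 70 mm high. Bystander.

How it is judged:
On the way, in this order (a step that is already met when the one before it is completed fails the run):
1. latch pulled fully open with the coupler still down on its ball (value of joint latch above 0.015 m and z of coupler_mark in the frame of ball_center below 0.025 m), for 0.1 s.
2. coupler lifted clear off the ball by the fingers (z of coupler_mark in the frame of ball_center above 0.05 m and contact force between the fingers and tongue above 0.5 N), for 0.1 s.
At the end, for the whole second after the job is handed in: The coupler's mark is level with the collar's centre within 15 mm, the arm is still, and the fingers are still bearing on the arm or its latch (over 0.5 N) (z of coupler_mark in the frame of collar_center between -0.015 and 0.015 m and contact force between the fingers and tongue above 0.5 N and angular speed of tongue below 0.1 rad/s); the arm keeps its last pose, push and grip.
It fails at once if the bottle is disturbed (moved over 20 mm) (distance of bottle_center from where it was at the start of the episode above 0.02 m).
It fails at once if the tipbox is disturbed (moved over 20 mm) (distance of tipbox_center from where it was at the start of the episode above 0.02 m).
It fails at once if the beaker is disturbed (moved over 20 mm) (distance of beaker_center from where it was at the start of the episode above 0.02 m).
It fails at once if the collar is shifted over 8 mm (distance of collar_center from where it was at the start of the episode above 0.008 m).
It also fails if it takes over 35 s, if anything falls off the work surface, if the arm or the gripper's body presses on something with over 40 N, if the wrist force passes 120 N, or if a joint passes its speed limit or range.

## Working session

There is one attempt and no reset: what is moved stays moved. The work goes in short steps, Python scripts to look and compute and a tool call to move; the robot and the scene stay as the last step left them, time stands still between calls to the robot, and variables do not carry over. Pictures are saved under pics/ and viewed, about 8 in all and at most 12, crops included, and the job is handed in when it is done.

Besides the shell and the picture viewer there is one more tool, called after "Call:" by a JSON object that holds its "fn" and its "kwargs", one argument or row to a line. carry_out: Moves the arm, as the interface text tells. Its arguments: {"type":"object","properties":{"targets":{"type":"array"},"grip_force":{"type":"number"}},"required":["targets"]}

```bash
mkdir -p pics; cat > h.py <<'E'
import numpy as np, cv2
from scipy.spatial.transform import Rotation as R
from bench import arm
def rot(q): return R.from_quat([q[1],q[2],q[3],q[0]]).as_matrix()
def ray(m,u,v):
    K=np.array(m["intrinsics"]); p=np.array([(u-K[0,2])/K[0,0],(v-K[1,2])/K[1,1]]); s=p.copy()
    for _ in range(30): s=p/(1+m["k1"]*(s@s))
    d=rot(m["orientation"])@np.array([*s,1]); return np.array(m["xyz"]),d/np.linalg.norm(d)
def atz(m,u,v,z):
    o,d=ray(m,u,v); return o+d*(z-o[2])/d[2]
def tri(rs):
    A=sum(np.eye(3)-np.outer(d,d) for o,d in rs); b=sum((np.eye(3)-np.outer(d,d))@o for o,d in rs)
    p=np.linalg.solve(A,b); return p,[np.linalg.norm((np.eye(3)-np.outer(d,d))@(p-o)) for o,d in rs]
def proj(m,P):
    c=rot(m["orientation"]).T@(np.array(P)-m["xyz"]); s=c[:2]/c[2]; s=s*(1+m["k1"]*(s@s)); K=np.array(m["intrinsics"]); return K[:2,:2]@s+K[:2,2]
E
python3 - <<'E'
from h import *
s=arm.read_state(); print(s)
for n in("scene","side"):
    cv2.imwrite(f"pics/{n}0.png",arm.camera(n)); print(arm.camera_model(n))
E
```

```text
{'time': 0.0, 'joint_positions': array([-1.12689202,  0.32180839, -0.07006987,  1.45164995,  0.02261854,
        1.37080667, -0.05691579]), 'joint_velocities': array([ 1.21321552e-05,  2.03192521e-04,  2.22196726e-04, -1.02784150e-03,
        2.10913793e-05, -1.26173809e-03, -1.22475142e-03]), 'tau': array([ 2.07528051e-04, -4.91287744e+01, -4.04001307e-01, -3.12527490e+01,
       -6.39008288e-02,  4.37220780e-02,  1.72703194e-04]), 'tcp_pos': array([0.27068305, 0.59035728, 0.22148348]), 'ee_rot': array([ 0.69074122,  0.15013129,  0.69094152, -0.15144957]), 'ft_force': array([ 0.38909121, -0.26991953, -0.3755688 ]), 'torque': array([-0.01392844,  0.00439358, -0.04339759]), 'finger_gap': 1.0025431602301518}
{'intrinsics': array([[407.56650016,   0.        , 276.7844716 ],
       [  0.        , 407.56650016, 209.13311336],
       [  0.        ,   0.        ,   1.        ]]), 'k1': -0.044078394177583226, 'xyz': array([0.88187948, 0.28425415, 0.76247742]), 'orientation': array([-0.12341498,  0.41203183,  0.8633537 , -0.26385393])}
{'intrinsics': array([[461.64549819,   0.        , 281.95980572],
       [  0.        , 461.64549819, 210.0618344 ],
       [  0.        ,   0.        ,   1.        ]]), 'k1': -0.024112513430181295, 'xyz': array([ 0.3872088 , -0.59387968,  0.8501907 ]), 'orientation': array([-0.35762287,  0.92727482, -0.10242859,  0.04213873])}
```

View pics/scene0.png

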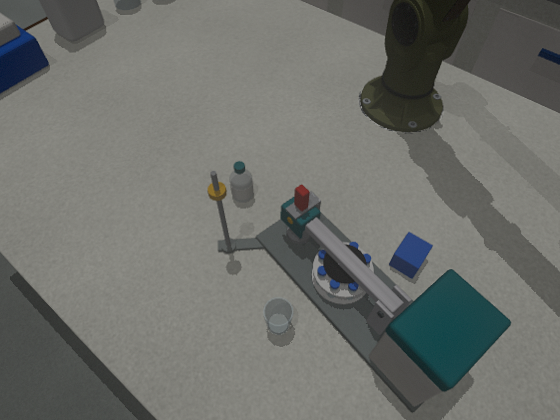

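View pics/side0.png

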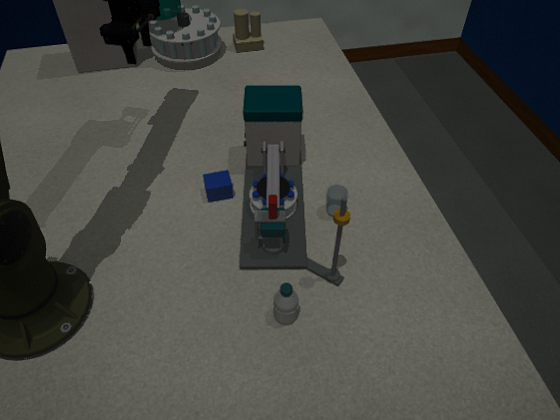

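Scene view: knob around (302,198), collar (217,190), bottle (241,183), beaker (278,316). Side view: knob (273,206), collar (342,216), bottle (286,303). I'll enlarge both crops in a single picture.

```bash
python3 - <<'E'
from h import *
a=cv2.imread("pics/scene0.png")[165:245,200:333]; b=cv2.imread("pics/side0.png")[180:260,240:373]
f=lambda i:cv2.resize(i,None,fx=6,fy=3.7*6/3.7,interpolation=cv2.INTER_CUBIC)[:,:798]
a=cv2.resize(a,(499,300),interpolation=cv2.INTER_CUBIC);b=cv2.resize(b,(499,300),interpolation=cv2.INTER_CUBIC)
cv2.imwrite("pics/crop0.png",cv2.convertScaleAbs(np.vstack([a,b]),alpha=1.5))
E
```

```text
(no output)
```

View pics/crop0.png

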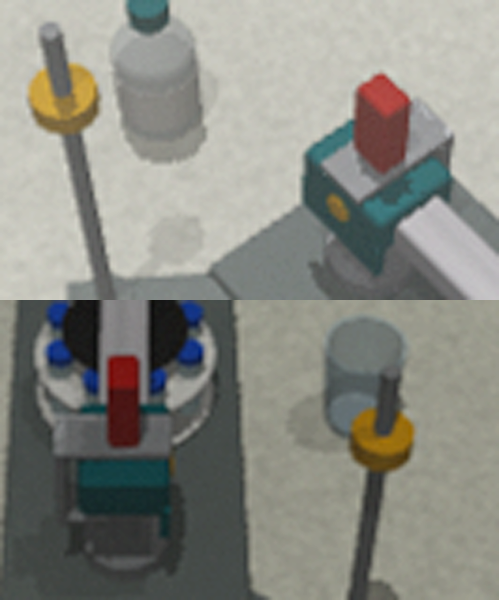

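```bash
python3 - <<'E'
from h import *
a=arm.camera_model("scene"); b=arm.camera_model("side"); np.set_printoptions(precision=4,suppress=True)
print("collar",tri([ray(a,217.1,191.4),ray(b,341.9,217.3)]))
kt=tri([ray(a,302.1,189.0),ray(b,273.1,199.2)]);print("knobtop",kt, atz(a,302.1,189,.173),atz(b,273.1,199.2,.173))
c=[atz(a,*p,.195) for p in [(451,270),(510,323),(446,388),(389,322)]]; print(np.array(c))
d=[atz(b,*p,.195) for p in [(244,87),(302,87),(302,121),(244,122)]]; print(np.array(d))
print("dot",atz(a,200+338/3.75,165+207/3.75,.095))
print("bottle cap",tri([ray(a,239,165),ray(b,286.5,288)]))
print(rot(arm.read_state()["ee_rot"]))
E
```

```text
collar (array([ 0.626 , -0.0596,  0.1983]), [np.float64(0.0007505202279737002), np.float64(0.0007505202279736841)])
knobtop (array([0.514 , 0.0399, 0.1715]), [np.float64(0.0012832505348384612), np.float64(0.0012832505348385002)]) [0.5137 0.041  0.173 ] [0.5147 0.0374 0.173 ]
[[0.5072 0.3212 0.195 ]
 [0.5305 0.4258 0.195 ]
 [0.6676 0.3927 0.195 ]
 [0.6375 0.2881 0.195 ]]
[[0.5199 0.4163 0.195 ]
 [0.6634 0.3849 0.195 ]
 [0.6282 0.248  0.195 ]
 [0.4959 0.2731 0.195 ]]
dot [0.5396 0.0361 0.095 ]
bottle cap (array([ 0.5038, -0.1295,  0.103 ]), [np.float64(0.000825802737636332), np.float64(0.0008258027376362781)])
[[-0.0006  0.4167  0.909 ]
 [-0.0016  0.909  -0.4167]
 [-1.     -0.0017  0.0001]]
```

Call:
{"fn": "carry_out", "kwargs": {
  "targets": [
    {"gripper": -1, "travel": [-50, 0, 0], "roll": 0},
    {"gripper": -1, "travel": [-50, -399, 451], "roll": 1.38},
    {"gripper": -1, "travel": [-50, -399, 451], "roll": 1.38},
    {"gripper": -1, "travel": [-50, -399, 451], "roll": 1.38},
    {"gripper": -1, "travel": [-50, -399, 451], "roll": 1.38},
    {"gripper": -1, "travel": [-50, -399, 451], "roll": 1.38},
    {"gripper": -1, "travel": [-50, -399, 451], "roll": 1.38},
    {"gripper": -1, "travel": [-50, -399, 451], "roll": 1.38},
    {"gripper": -1, "travel": [-50, -399, 451], "roll": 1.38},
    {"gripper": -1, "travel": [-50, -399, 451], "roll": 1.38},
    {"gripper": -1, "travel": [-30, -399, 451], "roll": 1.38},
    {"gripper": -1, "travel": [-30, -399, 451], "roll": 1.38}
  ]
}}

```text
time: 1.6
tcp_pos: [0.5142, 0.036, 0.2509]
ee_rot: [-0.435, -0.556, -0.435, 0.559]
ft_force: [-0.1, 0.7, -0.6]
finger_gap: 1.001
```

```bash
python3 - <<'E'
from h import *
np.set_printoptions(precision=4,suppress=True)
s=arm.read_state(); print(s["time"],s["tcp_pos"],rot(s["ee_rot"]),s["joint_positions"])
m=arm.camera_model("wrist"); i=arm.camera("wrist"); cv2.imwrite("pics/w1.png",i); print(m)
print(proj(m,[.5145,.040,.173]),"tcp",proj(m,s["tcp_pos"]))
E
```

```text
1.6 [0.5142 0.036  0.2509] [[-0.0028  0.9698 -0.2437]
 [-0.002  -0.2437 -0.9698]
 [-1.     -0.0023  0.0026]] [-0.5985  0.0123  0.4836  1.7516 -0.0042  1.3821 -0.3603]
{'intrinsics': array([[307.7137,   0.    , 277.6587],
       [  0.    , 307.7137, 215.0429],
       [  0.    ,   0.    ,   1.    ]]), 'k1': 0.02209949110414774, 'xyz': array([0.5356, 0.1162, 0.4121]), 'orientation': array([ 0.1518,  0.9808, -0.1209, -0.0199])}
[276.0332 218.674 ] tcp [276.2412 267.2911]
```

View pics/w1.png

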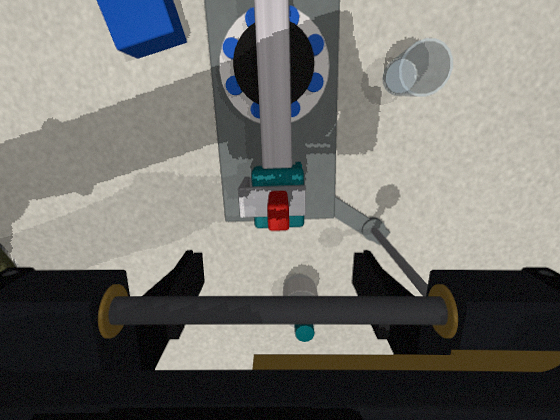

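The knob's top is centred at (278,219), 2.5 px from the prediction, so about 2 mm. The bar runs nearly vertical in the image, so the yaw is fine. Next is the descent.

Call:
{"fn": "carry_out", "kwargs": {
  "targets": [
    {"gripper": -1, "travel": [0, 2, -3], "roll": 0},
    {"gripper": -1, "travel": [40, 2, -3], "roll": 0},
    {"gripper": -1, "travel": [80, 2, -3], "roll": 0},
    {"gripper": -1, "travel": [100, 2, -3], "roll": 0},
    {"gripper": -1, "travel": [116, 2, -3], "roll": 0},
    {"gripper": -1, "travel": [116, 2, -3], "roll": 0}
  ]
}}

```text
time: 2.4
tcp_pos: [0.5167, 0.0437, 0.1359]
ee_rot: [-0.437, -0.555, -0.438, 0.556]
ft_force: [0.1, -1.1, 0.0]
finger_gap: 0.997
```

```bash
python3 - <<'E'
from h import *
np.set_printoptions(precision=4,suppress=True)
s=arm.read_state(); print(s["time"],s["tcp_pos"],s["ft_force"])
m=arm.camera_model("wrist"); i=arm.camera("wrist"); cv2.imwrite("pics/w2.png",i[120:320,140:420].repeat(2,0).repeat(2,1))
p=s["tcp_pos"]+[0,0,.019]; print("grasp",(proj(m,p)-[140,120])*2,"top", (proj(m,[*p[:2],.173])-[140,120])*2)
E
```

```text
2.4 [0.5167 0.0437 0.1359] [ 0.0823 -1.1346  0.0293]
grasp [272.1419 328.279 ] top [271.642  368.4308]
```

View pics/w2.png

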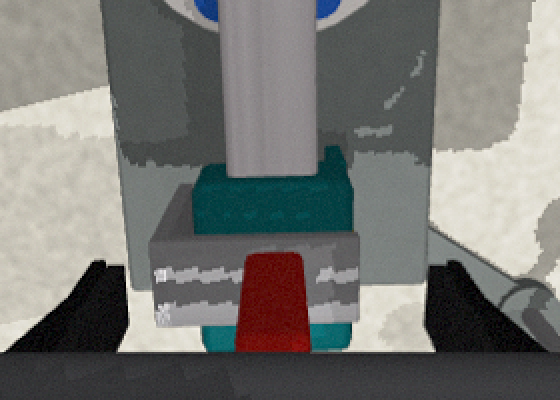

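The knob stands between the fingers, centred to 1 mm. Along the arm, the knob sits about 4 mm further towards the robot's right, so I'll correct that and close.

Call:
{"fn": "carry_out", "kwargs": {
  "targets": [
    {"gripper": -1, "travel": [2, 0, 4], "roll": 0},
    {"gripper": 0.5, "travel": [2, 0, 4], "roll": 0},
    {"gripper": 1, "travel": [2, 0, 4], "roll": 0},
    {"gripper": 1, "travel": [2, 0, 4], "roll": 0},
    {"gripper": 1, "travel": [2, 0, 4], "roll": 0},
    {"gripper": 1, "travel": [2, 0, 4], "roll": 0},
    {"gripper": 1, "travel": [2, 0, 4], "roll": 0},
    {"gripper": 1, "travel": [2, 0, 4], "roll": 0}
  ],
  "grip_force": 45
}}

```text
time: 3.45
tcp_pos: [0.5163, 0.0389, 0.1346]
ee_rot: [0.437, 0.556, 0.437, -0.556]
ft_force: [-0.5, -0.3, -0.1]
finger_gap: 0.291
```

Call:
{"fn": "carry_out", "kwargs": {
  "targets": [
    {"gripper": 1, "travel": [0, 0, 0], "roll": 0},
    {"gripper": 1, "travel": [0, 0, 0], "roll": 0},
    {"gripper": 1, "travel": [0, 0, 0], "roll": 0},
    {"gripper": 1, "travel": [0, 0, 0], "roll": 0}
  ]
}}

```text
time: 3.95
tcp_pos: [0.5152, 0.0391, 0.1345]
ee_rot: [-0.437, -0.555, -0.438, 0.556]
ft_force: [-4.6, 0.3, 4.9]
finger_gap: 0.206
```

Call:
{"fn": "carry_out", "kwargs": {
  "targets": [
    {"gripper": 1, "travel": [0, -5, 0], "roll": 0},
    {"gripper": 1, "travel": [0, -10, 0], "roll": 0},
    {"gripper": 1, "travel": [0, -15, 0], "roll": 0},
    {"gripper": 1, "travel": [0, -19, 0], "roll": 0},
    {"gripper": 1, "travel": [0, -19, 0], "roll": 0},
    {"gripper": 1, "travel": [0, -19, 0], "roll": 0}
  ]
}}

```text
time: 4.7
tcp_pos: [0.5026, 0.042, 0.1359]
ee_rot: [0.44, 0.559, 0.434, -0.553]
ft_force: [10.8, -1.8, -3.8]
finger_gap: 0.201
```

```bash
python3 - <<'E'
from h import *
s=arm.read_state(); print(s["tcp_pos"],s["ft_force"],s["finger_gap"], (s["tcp_pos"]-[.5152,.0391,.1345])@[.97,-.2437,0])
i=arm.camera("wrist"); cv2.imwrite("pics/w3.png",i[120:320,140:420].repeat(2,0).repeat(2,1))
E
```

```text
[0.50261344 0.04203369 0.13586604] [10.77892006 -1.84252234 -3.82645424] 0.20070789524091656 -0.012923906946834644
```

View pics/w3.png

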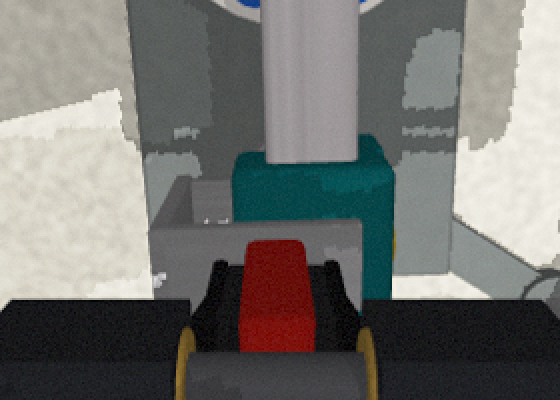

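The latch has moved with the knob: the plate is shifted left relative to the coupler by about 13 mm, at 10.9 N. That isn't far enough yet, so I'll pull further.

Call:
{"fn": "carry_out", "kwargs": {
  "targets": [
    {"gripper": 1, "travel": [0, -3, 0], "roll": 0},
    {"gripper": 1, "travel": [0, -6, 0], "roll": 0},
    {"gripper": 1, "travel": [0, -8, 0], "roll": 0},
    {"gripper": 1, "travel": [0, -8, 0], "roll": 0},
    {"gripper": 1, "travel": [0, -8, 0], "roll": 0}
  ]
}}

```text
time: 5.38
tcp_pos: [0.4959, 0.0436, 0.1363]
ee_rot: [0.44, 0.559, 0.433, -0.553]
ft_force: [12.9, -3.0, -3.4]
finger_gap: 0.204
```

Displacement is about 19.8 mm at 13 N, so the latch is at its stop. Now I'll lift along the arc.

Call:
{"fn": "carry_out", "kwargs": {
  "targets": [
    {"gripper": 1, "travel": [-6, 0, -2], "roll": 0},
    {"gripper": 1, "travel": [-13, 0, -4], "roll": 0},
    {"gripper": 1, "travel": [-20, 0, -6], "roll": 0},
    {"gripper": 1, "travel": [-26, 0, -8], "roll": 0},
    {"gripper": 1, "travel": [-34, 0, -11], "roll": 0},
    {"gripper": 1, "travel": [-42, 0, -14], "roll": 0},
    {"gripper": 1, "travel": [-51, 0, -18], "roll": 0},
    {"gripper": 1, "travel": [-51, 0, -18], "roll": 0}
  ]
}}

```text
time: 6.38
tcp_pos: [0.4999, 0.061, 0.1872]
ee_rot: [0.44, 0.559, 0.433, -0.553]
ft_force: [11.6, -2.6, -5.1]
finger_gap: 0.205
```

```bash
python3 - <<'E'
from h import *
s=arm.read_state(); print(s["tcp_pos"],s["ft_force"],s["finger_gap"])
a=arm.camera("scene"); cv2.imwrite("pics/s3.png",cv2.convertScaleAbs(cv2.resize(a[120:270,180:380],(800,600),interpolation=cv2.INTER_CUBIC),alpha=1.4))
E
```

```text
[0.49991951 0.06104938 0.18719498] [11.64179269 -2.5730599  -5.12297709] 0.20497776366049528
```

View pics/s3.png

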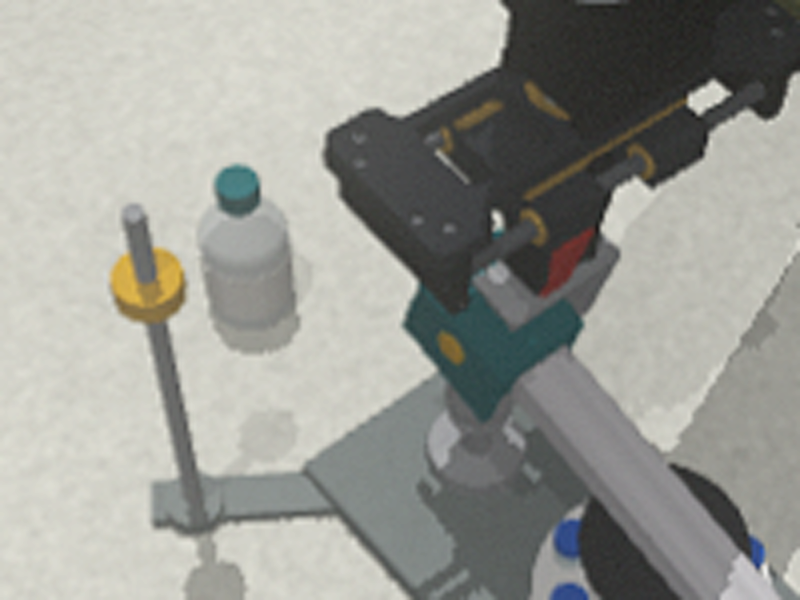

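The coupler is off the ball, with the dot at crop (452,346). The collar at (148,285) hasn't moved. I'll do the rest of the lift now.

Call:
{"fn": "carry_out", "kwargs": {
  "targets": [
    {"gripper": 1, "travel": [-8, 0, -4], "roll": 0},
    {"gripper": 1, "travel": [-16, 0, -8], "roll": 0},
    {"gripper": 1, "travel": [-24, 0, -13], "roll": 0},
    {"gripper": 1, "travel": [-32, 0, -18], "roll": 0},
    {"gripper": 1, "travel": [-40, 0, -23], "roll": 0},
    {"gripper": 1, "travel": [-47, 0, -28], "roll": 0},
    {"gripper": 1, "travel": [-47, 0, -28], "roll": 0},
    {"gripper": 1, "travel": [-47, 0, -28], "roll": 0}
  ]
}}

```text
time: 7.42
tcp_pos: [0.5059, 0.0883, 0.2331]
ee_rot: [0.44, 0.559, 0.433, -0.553]
ft_force: [12.8, -1.7, -6.3]
finger_gap: 0.2
```

```bash
python3 - <<'E'
from h import *
s=arm.read_state(); print(s["tcp_pos"],s["ft_force"],s["finger_gap"])
a=arm.camera("scene"); b=arm.camera("side")
f=lambda i:cv2.convertScaleAbs(cv2.resize(i,(500,300),interpolation=cv2.INTER_CUBIC),alpha=1.5)
cv2.imwrite("pics/s4.png",np.vstack([f(a[160:250,200:350]),f(b[170:260,230:380])]))
E
```

```text
[0.50590146 0.08831368 0.23314122] [12.79919083 -1.70518224 -6.34481272] 0.2001086995361791
```

View pics/s4.png

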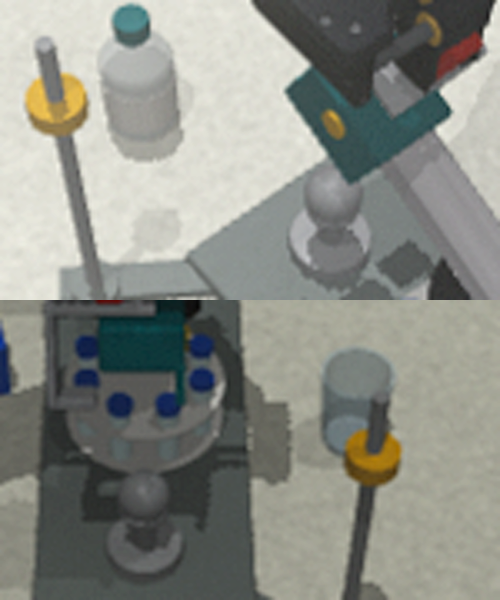

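The dot is at scene (300.2,197.2) and side (286.4,181.1). The collar is at scene (216.8,191.2) and side (341.9,217.4), so it hasn't moved.

```bash
python3 - <<'E'
from h import *
a=arm.camera_model("scene"); b=arm.camera_model("side")
print("dot",tri([ray(a,300.2,197.2),ray(b,286.4,181.1)]),"collar",tri([ray(a,216.8,191.2),ray(b,341.9,217.4)]))
ex=np.array([.97,-.243,0]); o,d=ray(a,300.2,197.2); O=np.array([.516,.043,0])
print("plane",o+d*(((O-o)@ex+.026)/(d@ex)))
E
```

```text
dot (array([0.54602784, 0.0587867 , 0.19774623]), [np.float64(0.000999689110515149), np.float64(0.0009996891105152582)]) collar (array([ 0.6259263 , -0.06011764,  0.19853775]), [np.float64(0.0005968144756019987), np.float64(0.0005968144756021587)])
plane [0.54721895 0.06062296 0.20140869]
```

The dot's height is 0.198–0.201 m against 0.1985 m for the collar, so they're level. I'll let it settle and check it's holding steady.

Call:
{"fn": "carry_out", "kwargs": {
  "targets": [
    {"gripper": 1, "travel": [0, 0, 0], "roll": 0},
    {"gripper": 1, "travel": [0, 0, 0], "roll": 0},
    {"gripper": 1, "travel": [0, 0, 0], "roll": 0},
    {"gripper": 1, "travel": [0, 0, 0], "roll": 0}
  ]
}}

```text
time: 8.02
tcp_pos: [0.5059, 0.0883, 0.2331]
ee_rot: [0.44, 0.559, 0.433, -0.553]
ft_force: [12.5, -1.8, -5.2]
finger_gap: 0.205
```

```bash
python3 - <<'E'
from h import *
s=arm.read_state(); print(s["tcp_pos"],s["ft_force"],abs(s["joint_velocities"]).max(),s["finger_gap"])
if abs(s["tcp_pos"][2]-.2331)<.004 and .19<s["finger_gap"]<.22: print(arm.close_job())
E
```

```text
[0.50588285 0.08828896 0.23308905] [12.5215856  -1.84526791 -5.18677565] 0.0016648374645645374 0.2049523442991422
the job is handed in; nothing more can be done
None
```

The hold-down arm is free: I pulled the latch to its stop with the coupler still on its ball, lifted the coupler off, and handed the job in at about 8 s with the gripper still holding it. The hand-in gave no verdict.

- **Latch:** the fingers moved about 19.8 mm at 13 N, which matches the spring force at the stop. I lifted only after that.
- **Height:** the yellow dot measured 0.198 m from two cameras, and 0.201 m from one camera using the known coupler geometry. The collar's centre is at 0.1985 m, so the dot is within about 3 mm against the 15 mm allowed.
- **Holding:** the last check showed the arm still, with the fingers about 18 mm apart on the knob and carrying load.
- **Other objects:** the collar's measured position changed by less than 1 mm, which is within the measuring error. The bottle and beaker look unmoved in the last pictures. The tip box was out of view in the final crops, but the gripper never went near it after the approach.

No check failed.

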